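# Give an infrared eye housing a shot of contact cleaner

### The arm

A 6-joint arm with a two-finger parallel gripper is mounted at the origin on the work surface. World frame = base frame: x ahead of the robot, y to its left, z up, the work surface at z = 0. Lengths are in m, angles in rad, forces in N, time in s.
With the tool pointing down it reaches from about 0.35 to 0.775 m from the base axis. Payload 7.3 kg.
Tool frame: the origin (TCP) lies midway between the tips of the shut fingers; the grasp point (between the pads) lies 19 mm behind it; z points along the fingers, y is the direction in which the jaws open and shut (so a half turn about z gives the same grasp; the last joint's range is limited). The gripper opens to 92 mm and grips with 3 to 60 N. Pads are 19 mm wide; open, the fingers measure 130 mm over their backs; the gripper's body (75 mm by 190 mm) begins 47 mm behind the grasp point.
Start: joints at [-1.42, 0.342, 1.524, -0, 1.275, -0.146], TCP at [0.154, -0.502, 0.227] pointing down, gripper open.
Joint ranges: [-2.53, 2.53], [-0.77, 2.02], [0.04, 2.7], [-1, 4.14], [0.28, 2.66], [-3.11, 3.11]. Speed limits (rad/s): [2.57, 2.57, 3.14, 3.14, 3.14, 3.14].

### API

Orientations are given as [roll, pitch, yaw] about the fixed x, y, z axes, in that order (R = Rz(yaw) Ry(pitch) Rx(roll)).
In Python, from cell import robot, imaging gives the robot as it stands. The module is installed in compiled form; this text tells all that it offers.
- The arm moves only by the tool send_rows, never from a script. Its argument "plan" is a list of rows, each a list of 3 entries, a list of its own where there are three numbers: the shift along the world's x, y, z in m, then the turn, a rotation vector about the world's x, y, z in rad, then the closure in counts, from 0 (fully open) to 255 (shut). A call has 1 to 20 rows; each row shifts and turns the commanded pose from where the row before left it; what a row does not reach is not made up. A row lasts 1/10 s, in which the tool goes at most 50 mm and 8.59 degrees, less where a joint would pass 70% of its speed; a pose out of reach is approached as far as the arm can. A call is refused whole if a number of a shift passes 0.05 or a number of a turn 0.15, either way. A call with a gripper value outside its range is refused whole. The fingers move at their own pace and stop on an object; "newtons" is the grip in N (left out, the last holds). Time passes only in rows, so rows that do not move let the fingers close. It gives the time, the measured TCP pose, the force and the opening at its end, in the units of the state.
- robot.observe(): the state, without advancing time (a new reading comes with each control period).
- imaging.read_camera(name): name is "scene" or "top"; returns a dict with "pixels" (420x560x3 uint8, red, green, blue), "fx", "fy", "cx", "cy" (pixels), "dist_coeffs" ([k1, k2, p1, p2, k3] as OpenCV has them; the pictures are not rectified), "world_from_camera" (4x4, takes a point from camera to world coordinates). Camera axes: x right, y down, z forward; pixel columns grow to the right and rows downward; lengths in m; the calibration is good to about 2 mm. A picture is of the moment at which its call begins. There is no depth.
- robot.hand_in(): hands the job in, once; it reports no verdict.
The state is a dict: "time": time; "qpos": joint angles; "qvel": joint speeds; "joint_efforts": joint torques, N m; "tool_pos": TCP position; "tool_rot": TCP orientation; "contact_force": force on the tool from outside, world axes, zero at the start; "torque": the same for the moment, N m; "opening": finger opening in m.
Only numpy, scipy, OpenCV 4.12 (cv2) and the standard library are available. Lean on these libraries where they do the work, as an engineer would, in place of code of your own. Each camera call takes 0.05 s, during which the arm holds its last target.

### The job

Set the blue infrared-eye housing flat in the middle of the black tray of the stand whose canister has the green cap, with its black window end facing squarely towards that canister, and let go. Then press the green nozzle cap gently all the way down, keep it down for at least half a second, and let it spring fully back up. Do not press the orange cap, and leave the housing on its tray and the knob, clamp and spacers where they are.

Things in the scene. Friction and masses are not known exactly. Their poses are not given: they have to be found in the camera images.
- eye_center (a point): centre (half-way up) of the loose blue plastic infrared-eye housing, a block 78 mm long (x) x 50 mm wide (y) x 45 mm high (z), about 0.14 kg; the black window end is its +x end, with a white stripe across the top next to it
- cleaner_stand: Fixed spray stand with the contact-cleaner canister (white, green bands, 60 mm diameter). Origin on the counter, z up, +x from the tray to the canister's foot. The canister leans 35 deg from vertical, its top towards the tray (-x): its axis, pointing out of the top, is (-0.574, 0, 0.819) in body axes. On top is a round green nozzle cap, 38 mm diameter, 26 mm tall, flat top square to the axis
- cleaner_low (a point): where the middle of the green cap's top would be with the canister fully down in its clamp (stand frame -0.035, 0, 0.171 m). The canister is clamped at a height that differs each time and is not reported: the cap's top stands 0 to 30 mm farther out from this point along the canister's axis
- cleaner_rod (a point): middle of the front rod (8 mm thick, along y) of a steel wire rack that covers the canister, 270 mm up, 116 mm wide, reaching from here (stand x -0.028 m) back to x +0.125 m. A vertical gripper does not fit over the cap; one tilted in line with the canister's axis passes before the rod, 59 mm between axis and rod
- cleaner_tray (a point): middle of the top face of the flat black rubber tray pad (100 x 100 mm, 8 mm thick, no rim) of the green-capped stand, 8 mm above the counter, 150 mm from the stand's origin towards its -x
- cleaner_cap (a joint): how far the green cap is pressed down along the canister's axis: 0 up, 0.012 m fully down; sprung, about 4 N to start it moving and 12 N at the bottom, then a hard stop
- oil_stand: The other spray stand, built just like the green-capped one but with orange cap and bands (switch oil); it may be on either side. Not to be used
- oil_cap (a joint): how far the orange cap is pressed: 0 up, 0.012 m fully down; same spring
- knob: loose chrome tuning knob, 62 mm diameter, 36 mm high; origin at the centre of its underside
- clamp: loose brass tube clamp, base 80 x 30 mm, arch 29 mm high; origin at the centre of its underside
- spacer_a: loose white nylon spacer, ring 32 mm diameter, 40 mm high; origin at the centre of its underside
- spacer_b: the other white nylon spacer, the same

How it is judged:
By the outcome, as a careful person would: the job done as asked, in the order asked, and still so for the second after the job is handed in, with the robot touching nothing.
It also fails if it takes over 48 s, if anything falls off the work surface, if the arm or the gripper's body presses on something with over 40 N, if the wrist force passes 120 N, or if a joint passes its speed limit or range.

## Working session

There is one attempt and no reset: what is moved stays moved. The work goes in short steps, Python scripts to look and compute and a tool call to move; the robot and the scene stay as the last step left them, time stands still between calls to the robot, and variables do not carry over. Pictures are saved under pics/ and viewed, and the job is handed in when it is done.

Besides the shell and the picture viewer there is one more tool, called after ">>>" in YAML: its name, and indented under it one key for each argument. send_rows: Moves the arm, as the interface text tells. Its arguments: {"type":"object","properties":{"plan":{"type":"array"},"newtons":{"type":"number"}},"required":["plan"]}

```bash
mkdir -p pics
python3 - <<'E'
from cell import robot, imaging
import cv2, pickle
print(robot.observe())
for n in ("scene","top"):
    d=imaging.read_camera(n); pickle.dump(d,open(f"{n}.pkl","wb"))
    cv2.imwrite(f"pics/{n}0.png",d["pixels"][:,:,::-1])
    print({k:v for k,v in d.items() if k!="pixels"})
E
```

```text
{'time': 0.0, 'qpos': array([-1.42000643e+00,  3.42709791e-01,  1.52501204e+00, -3.07385706e-05,
        1.27537367e+00, -1.46041309e-01]), 'qvel': array([-1.95751297e-03,  6.86619730e-04,  7.37876405e-04,  3.70507851e-04,
        3.24913780e-05,  1.18180290e-04]), 'joint_efforts': array([ 4.13088837e-04, -4.31246674e+01, -2.44222641e+01,  7.17507885e-02,
        5.59083035e-02, -1.30196536e-04]), 'tool_pos': array([ 0.15348898, -0.50164488,  0.2260534 ]), 'tool_rot': array([-3.14010153e+00, -1.89617956e-04,  2.96840038e-01]), 'contact_force': array([-0.01188384, -0.19920853,  0.27855094]), 'torque': array([-0.01344133,  0.02059921,  0.02850802]), 'opening': 0.09177769441358215}
{'fx': 531.7454704154551, 'fy': 531.7454704154551, 'cx': 284.0432938480729, 'cy': 201.5748821074896, 'dist_coeffs': array([-0.135856,  0.      ,  0.      ,  0.      ,  0.      ]), 'world_from_camera': array([[-0.75514502,  0.36055919, -0.54749709,  1.10490319],
       [ 0.65554955,  0.41951115, -0.62790539,  0.57737853],
       [ 0.00328408, -0.8330711 , -0.55315618,  0.68451345],
       [ 0.        ,  0.        ,  0.        ,  1.        ]])}
{'fx': 412.45828975771417, 'fy': 412.45828975771417, 'cx': 276.59278950681784, 'cy': 204.42915751333183, 'dist_coeffs': array([-0.05154504,  0.        ,  0.        ,  0.        ,  0.        ]), 'world_from_camera': array([[-0.08283195, -0.97073631,  0.22541048,  0.40867636],
       [-0.99656   ,  0.08128734, -0.01614141, -0.00499823],
       [-0.00265396, -0.22597209, -0.97413016,  0.94096478],
       [ 0.        ,  0.        ,  0.        ,  1.        ]])}
```

View pics/scene0.png

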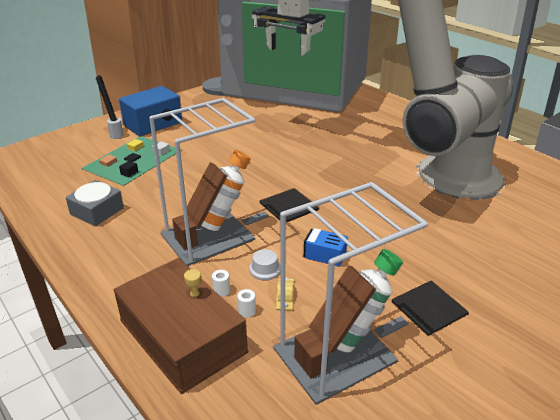

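View pics/top0.png

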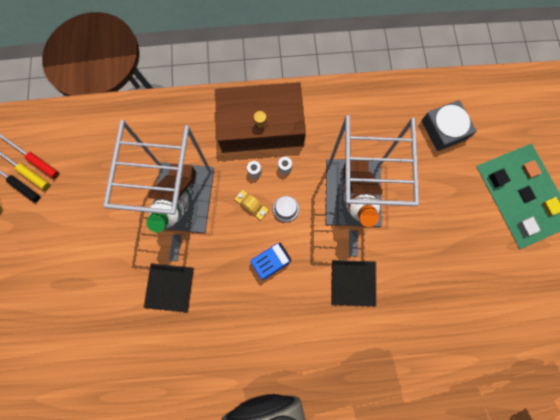

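The top view shows the green stand on the left (tray at ~(169,288), cap (157,222)) and the housing at ~(270,262). Its white stripe is at the right end. I'll enlarge both areas.

Run:
```python
import cv2
a=cv2.imread("pics/top0.png")
def crop(im,x,y,w,h,s,n):
    c=cv2.resize(im[y:y+h,x:x+w],None,fx=s,fy=s,interpolation=cv2.INTER_CUBIC); cv2.imwrite(n,c)
crop(a,240,232,64,48,12,"pics/t_eye.png")
crop(a,100,190,120,130,4.6,"pics/t_stand.png")
b=cv2.imread("pics/scene0.png")
crop(b,270,180,200,220,2.7,"pics/s_stand.png")
crop(b,295,220,64,48,12,"pics/s_eye.png")
```

```text
(no output)
```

View pics/t_eye.png

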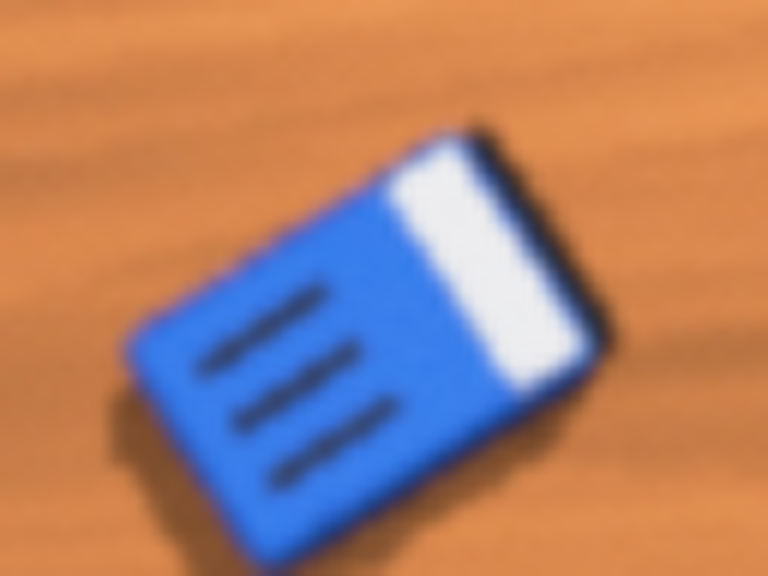

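View pics/t_stand.png

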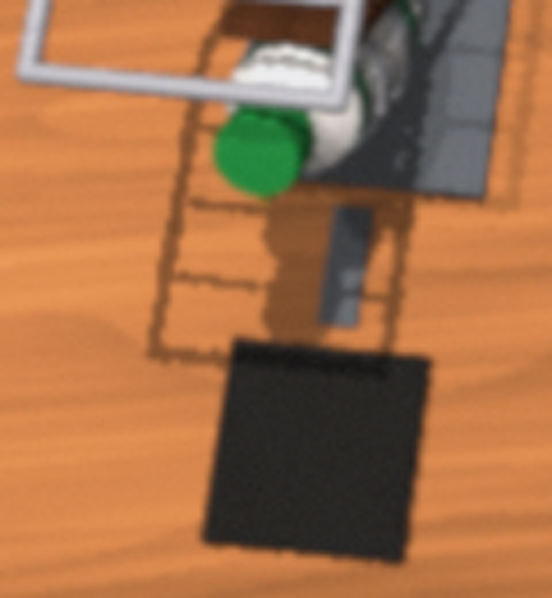

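View pics/s_stand.png

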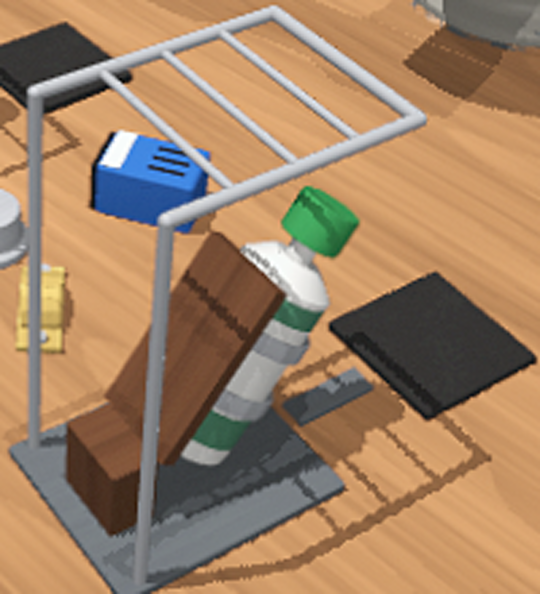

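View pics/s_eye.png

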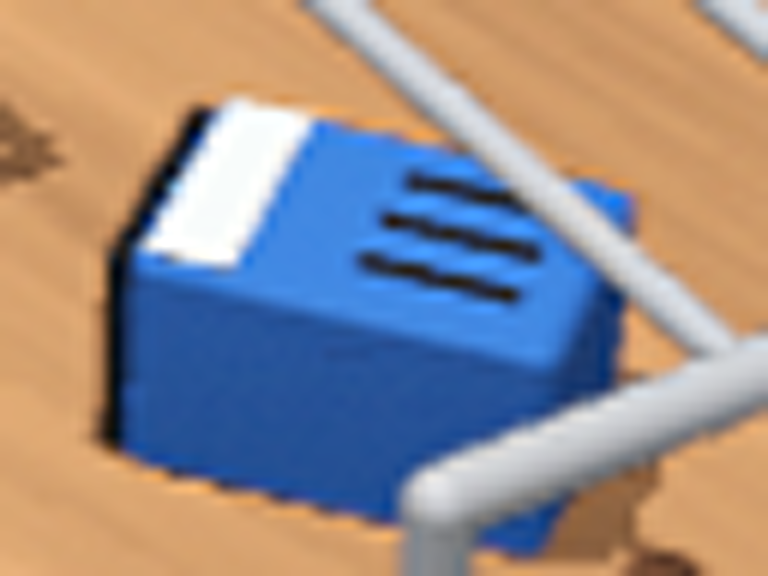

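```bash
cat > h.py <<'E'
import numpy as np, cv2, pickle
from scipy.optimize import least_squares
def load(n): return pickle.load(open(n,"rb"))
def proj(d,P):
    P=np.atleast_2d(P); M=np.linalg.inv(d["world_from_camera"])
    K=np.array([[d["fx"],0,d["cx"]],[0,d["fy"],d["cy"]],[0,0,1.]])
    r,_=cv2.Rodrigues(M[:3,:3]); p,_=cv2.projectPoints(P.reshape(-1,1,3),r,M[:3,3],K,d["dist_coeffs"]); return p[:,0]
def un(c,x0,y0,s): return (np.array(c,float)+.5)/s-.5+np.array([x0,y0])
def Rz(a): c,s=np.cos(a),np.sin(a); return np.array([[c,-s,0],[s,c,0],[0,0,1.]])
def rect(p,lx,ly,z):
    q=np.array([[lx,ly,0],[lx,-ly,0],[-lx,-ly,0],[-lx,ly,0]])/2
    return q@Rz(p[2]).T+[p[0],p[1],z]
def fit(obs,lx,ly,z,p0):
    f=lambda p: np.concatenate([(proj(d,rect(p,lx,ly,z))[i]-uv).ravel() for d,i,uv in obs])
    r=least_squares(f,p0); return r.x,r.fun.reshape(-1,2)
E
cat > m.py <<'E'
from h import *
T=load("top.pkl");S=load("scene.pkl")
np.set_printoptions(precision=4,suppress=True)
et=un([(480,125),(612,345),(262,570),(130,345)],240,232,12)
# eye: +x end on image right => world -y. left side(+y body)
es=un([(232,97-0),(130,262)],295,220,12)
print("eye top",fit([(T,[0,1,2,3],et)],.078,.05,.045,[.45,0,-1]))
eb=un([(205,105),(118,250),(550,370),(632,195)],295,220,12)
print("eye scene",fit([(S,[1,0,3,2],eb)],.078,.05,.045,[.45,0,-1]))
print("eye scene alt",fit([(S,[0,1,2,3],eb)],.078,.05,.045,[.45,0,-1]))
tt=un([(235,343),(428,358),(405,560),(205,542)],100,190,4.6)
print("tray top",fit([(T,[0,1,2,3],tt)],.1,.1,.008,[.4,.25,0]))
ts=un([(330,325),(433,272),(536,357),(430,405)],270,180,2.7)
print("tray scene A",fit([(S,[1,2,3,0],ts)],.1,.1,.008,[.4,.25,0]))
print("both",fit([(T,[0,1,2,3],tt),(S,[1,2,3,0],ts)],.1,.1,.008,[.4,.25,0]))
E
python3 m.py
```

```text
eye top (array([ 0.4934,  0.0036, -1.0956]), array([[ 0.096 , -0.8805],
       [ 1.3653,  0.2479],
       [-0.1939,  0.8315],
       [-1.2667, -0.2621]]))
eye scene (array([ 0.4957,  0.0044, -1.0985]), array([[-0.2396, -1.202 ],
       [-1.5396,  0.7349],
       [ 0.6411,  0.1371],
       [ 1.1401,  0.056 ]]))
eye scene alt (array([ 0.4942,  0.0034, -0.8142]), array([[ -6.2157,  16.1981],
       [  2.674 , -11.1559],
       [  5.3972, -18.8047],
       [ -1.5389,  11.2102]]))
tray top (array([ 0.4553,  0.2352, -0.1615]), array([[-0.8003, -1.0843],
       [ 0.8945, -0.6903],
       [ 0.4923,  0.8644],
       [-0.6055,  0.8064]]))
tray scene A (array([ 0.4562,  0.2347, -0.1697]), array([[-1.1626, -1.5924],
       [ 0.4888, -1.3713],
       [ 0.9342, -1.2764],
       [-0.1969,  3.4869]]))
both (array([ 0.4557,  0.2348, -0.1659]), array([[-0.5287, -1.3834],
       [ 1.1379, -0.7918],
       [ 0.5395,  0.7411],
       [-0.5272,  0.4772],
       [-0.9468, -1.567 ],
       [ 0.5595, -1.4585],
       [ 1.142 , -1.4561],
       [ 0.1918,  3.4262]]))
```

Both views agree: the housing is at about (0.494, 0.004), yaw −1.096, and the tray at (0.4555, 0.235), yaw about −0.165. Next is the cap height from its silhouette.

```bash
cat > cap.py <<'E'
from h import *
T=load("top.pkl");S=load("scene.pkl")
np.set_printoptions(precision=4,suppress=True)
def mask(d,box):
    x,y,w,hh=box; hsv=cv2.cvtColor(d["pixels"],cv2.COLOR_RGB2HSV)
    m=cv2.inRange(hsv,(50,150,50),(80,255,255)); o=np.zeros_like(m); o[y:y+hh,x:x+w]=m[y:y+hh,x:x+w]
    n,l,st,_=cv2.connectedComponentsWithStats(o); k=1+np.argmax(st[1:,4]); print(st[k]); return (l==k).astype(np.uint8)
mt=mask(T,(140,205,35,35)); ms=mask(S,(370,240,40,40))
def capsil(d,p,h,ss=4):
    x,y,a=p; R=Rz(a); o=np.array([x,y,0])+R@[.15,0,-0.0]
    ax=np.array([-.5736,0,.8192]); u=np.array([.8192,0,.5736]); v=np.array([0,1,0])
    t=np.linspace(0,2*np.pi,60)[:,None]; c=.019*(np.cos(t)*u+np.sin(t)*v)
    top=np.array([-.035,0,.171])+ax*h
    P=np.vstack([c+top,c+top-ax*.026])@R.T+o
    return proj(d,P)
def cost(p,h):
    r=[]
    for d,m in((T,mt),(S,ms)):
        q=capsil(d,p,h); hull=cv2.convexHull(((q+.5)*8).astype(np.int32))
        big=np.zeros((420*2,560*2),np.uint8); hull2=((hull/8.)*2*16).astype(np.int32)
        cv2.fillConvexPoly(big,hull2,1,shift=4)
        sm=cv2.resize(big.astype(np.float32),(560,420),interpolation=cv2.INTER_AREA)
        r.append(np.abs(sm-m).sum())
    return r
for h in np.arange(0,.031,.002):
    print(round(h,3),[ (round(sum(cost(p,h)),1),np.round(cost(p,h),1)) for p in ([.4557,.2348,-.1659],)])
from scipy.optimize import minimize
r=min((minimize(lambda z:sum(cost([z[0],z[1],z[2]],z[3])),[.4557,.2348,-.1659,h],method="Nelder-Mead",options=dict(initial_simplex=[[.4557,.2348,-.1659,h],[.459,.2348,-.1659,h],[.4557,.238,-.1659,h],[.4557,.2348,-.14,h],[.4557,.2348,-.1659,h+.005]])) for h in (.005,.015,.025)),key=lambda r:r.fun)
print(r.x,r.fun)
for n,d in(("top",T),("scene",S)):
    im=d["pixels"][:,:,::-1].copy(); c=[]
    im=cv2.resize(im,None,fx=8,fy=8,interpolation=cv2.INTER_CUBIC)
    p=[.4557,.2348,-.1659]; 
    for pts in (capsil(d,r.x[:3],r.x[3])[:60],capsil(d,r.x[:3],r.x[3])[60:],rect(p,.1,.1,.008),):
        if pts.shape[1]==3: pts=proj(d,pts)
        cv2.polylines(im,[((pts+.5)*8).astype(np.int32)],True,(0,0,255),1)
    x,y=(130,200) if n=="top" else (370,235)
    cv2.imwrite(f"pics/cap_{n}.png",im[y*8:(y+75)*8,x*8:(x+100)*8])
E
python3 cap.py
```

```text
[148 214  19  18 276]
[375 249  27  26 422]
0.0 [(np.float32(283.5), array([150.2, 133.2], dtype=float32))]
0.002 [(np.float32(280.5), array([151.8, 128.8], dtype=float32))]
0.004 [(np.float32(280.5), array([152. , 128.5], dtype=float32))]
0.006 [(np.float32(340.2), array([157.5, 182.8], dtype=float32))]
0.008 [(np.float32(404.5), array([159. , 245.5], dtype=float32))]
0.01 [(np.float32(462.5), array([160. , 302.5], dtype=float32))]
0.012 [(np.float32(527.2), array([161.5, 365.8], dtype=float32))]
0.014 [(np.float32(590.0), array([168., 422.], dtype=float32))]
0.016 [(np.float32(661.8), array([180.8, 481. ], dtype=float32))]
0.018 [(np.float32(731.0), array([189., 542.], dtype=float32))]
0.02 [(np.float32(798.5), array([200.2, 598.2], dtype=float32))]
0.022 [(np.float32(875.0), array([214.8, 660.2], dtype=float32))]
0.024 [(np.float32(963.5), array([238.5, 725. ], dtype=float32))]
0.026 [(np.float32(1038.0), array([257.2, 780.8], dtype=float32))]
0.028 [(np.float32(1112.0), array([276.8, 835.2], dtype=float32))]
0.03 [(np.float32(1196.2), array([300.8, 895.5], dtype=float32))]
[ 0.4574  0.2319 -0.158   0.0039] 257.5
```

View pics/cap_top.png

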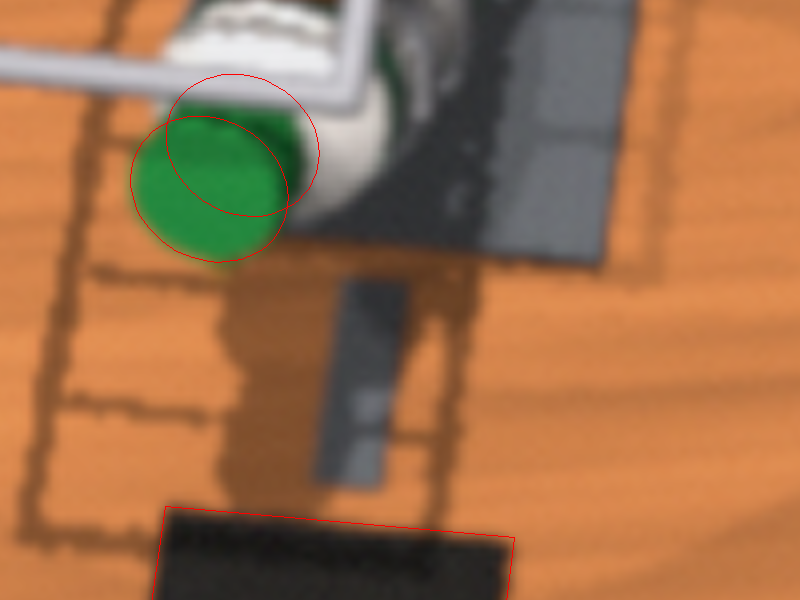

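View pics/cap_scene.png

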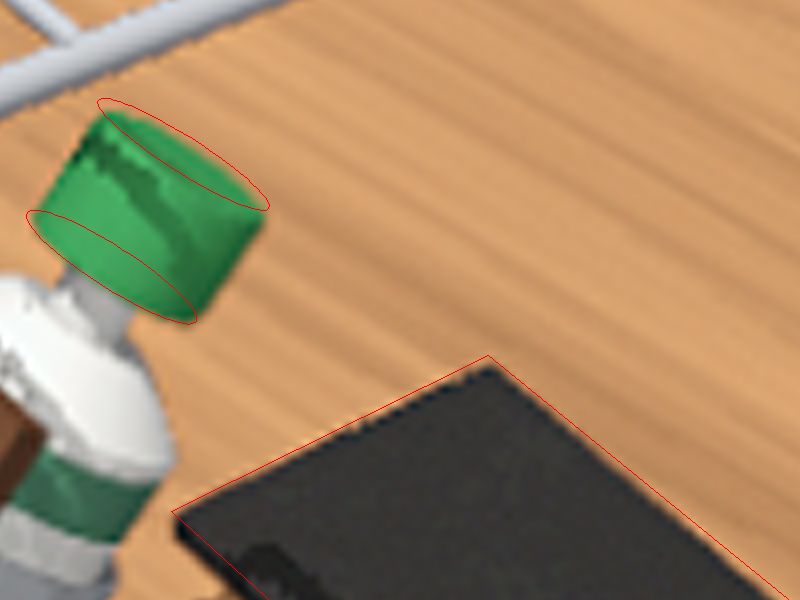

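```bash
cat > c2.py <<'E'
from h import *
T=load("top.pkl");S=load("scene.pkl")
np.set_printoptions(precision=4,suppress=True)
z=lambda c,x,y: un(c,x,y,8)
tt=un([(235,343),(428,358),(405,560),(205,542)],100,190,4.6)
ts=np.vstack([z([(175,518),(492,365)],370,235), un([(536,357)],270,180,2.7)])
ct=z([(210,189)],130,200); cs=z([(185,161)],370,235)
cbt=None; cbs=z([(117,270)],370,235) # bottom disc centre, scene: between (38,215) and (197,322)
def top(p,h): 
    R=Rz(p[2]); ax=np.array([-.5736,0,.8192])
    return np.array([p[0],p[1],0])+R@(np.array([.115,0,.171])+ax*h)
ax=np.array([-.5736,0,.8192])
def f(v):
    p=v[:3];h=v[3];oT=v[4:6];oS=v[6:8]
    r=[(proj(T,rect(p,.1,.1,.008))+oT-tt),(proj(S,rect(p,.1,.1,.008))[[1,2,3]]+oS-ts),
       2*(proj(T,top(p,h))+oT-ct),2*(proj(S,top(p,h))+oS-cs),(proj(S,top(p,h-.026))+oS-cbs),oT[None]*1,oS[None]*1]
    return np.vstack(r).ravel()
r=least_squares(f,[.4557,.2348,-.16,.005,0,0,0,0]); print(r.x); print(r.fun.reshape(-1,2)); print("cap",top(r.x[:3],r.x[3]))
E
python3 c2.py
```

```text
[ 0.4571  0.2349 -0.1796  0.0026  0.0687  0.2971  0.1433  0.3639]
[[-0.1617 -1.9399]
 [ 1.4096 -0.7499]
 [ 0.2063  0.7124]
 [-0.7554 -0.176 ]
 [-0.7249 -0.4619]
 [-0.1799 -0.4518]
 [ 0.9299 -0.3415]
 [-0.3837  0.9281]
 [ 0.1831  0.2279]
 [-0.5345  0.4355]
 [ 0.0687  0.2971]
 [ 0.1433  0.3639]]
cap [0.5687 0.2146 0.1731]
```

>>> send_rows:
  plan:
    - [[0.0284,0.0421,-0.004],[0,0,0.146],0]
    - [[0.0284,0.0421,-0.004],[0,0,0.146],0]
    - [[0.0284,0.0421,-0.004],[0,0,0.146],0]
    - [[0.0284,0.0421,-0.004],[0,0,0.146],0]
    - [[0.0284,0.0421,-0.004],[0,0,0.146],0]
    - [[0.0284,0.0421,-0.004],[0,0,0.146],0]
    - [[0.0284,0.0421,-0.004],[0,0,0.146],0]
    - [[0.0284,0.0421,-0.004],[0,0,0.146],0]
    - [[0.0284,0.0421,-0.004],[0,0,0.146],0]
    - [[0.0284,0.0421,-0.004],[0,0,0.146],0]
    - [[0.0284,0.0421,-0.004],[0,0,0.146],0]
    - [[0.0286,0.0425,-0.004],[0,0,0.146],0]
    - [[0,0,0],[0,0,0],0]
    - [[0,0,0],[0,0,0],0]
  newtons: 15

```text
time: 1.5
tool_pos: [0.4878, -0.0052, 0.179]
tool_rot: [-3.14, -0.001, 2.051]
contact_force: [-0.3, -0.7, -0.4]
opening: 0.0918
```

>>> send_rows:
  plan:
    - [[0.0067,0.0092,-0.03],[0,0,-0.005],0]
    - [[0,0,-0.03],[0,0,0],0]
    - [[0,0,-0.025],[0,0,0],0]
    - [[0,0,0],[0,0,0],0]
    - [[0,0,0],[0,0,0],0]

```text
time: 2.0
tool_pos: [0.4945, 0.0019, 0.0952]
tool_rot: [-3.141, -0.0, 2.042]
contact_force: [0.1, 0.7, 1.3]
opening: 0.0915
```

```bash
cat > snap.py <<'E'
import sys,cv2,pickle
from cell import robot,imaging
tag=sys.argv[1]
ims=[]
for n,(x,y,w,h) in (("scene",(250,130,240,180)),("top",(100,170,240,180))):
    d=imaging.read_camera(n); pickle.dump(d,open(f"{n}_{tag}.pkl","wb"))
    b=d["pixels"][:,:,::-1]
    if len(sys.argv)>2+0: pass
    cv2.imwrite(f"pics/{n}_{tag}.png",cv2.resize(b[y:y+h,x:x+w],None,fx=3.3,fy=3.3,interpolation=cv2.INTER_CUBIC))
s=robot.observe(); print(s["time"],s["tool_pos"],s["tool_rot"],s["qpos"],s["contact_force"])
E
python3 snap.py a
```

```text
2.1 [0.49551919 0.00217474 0.09617275] [3.13948515e+00 1.56038818e-03 2.04229472e+00] [-1.50382609e-01  4.38492144e-01  1.78307282e+00 -5.10047061e-05
  9.17405714e-01 -6.21851699e-01] [0.99069365 0.06688686 1.12457639]
```

View pics/scene_a.png

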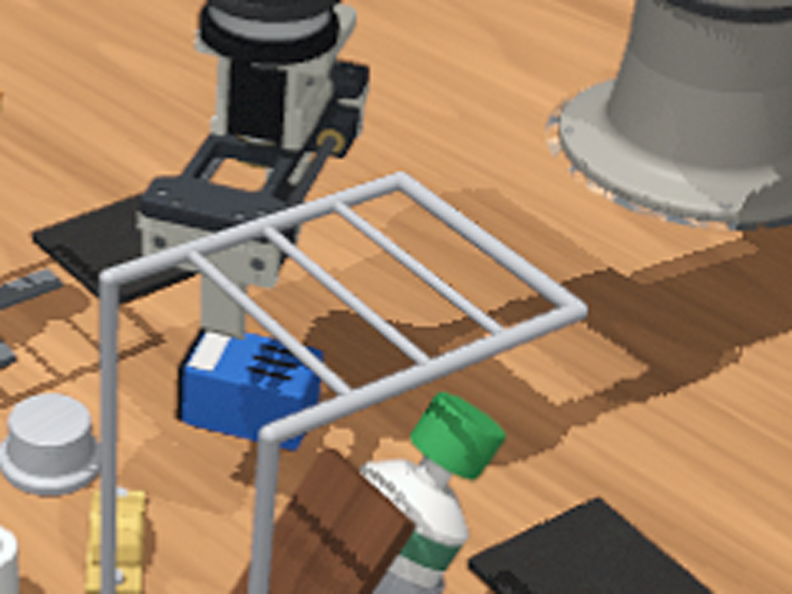

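View pics/top_a.png

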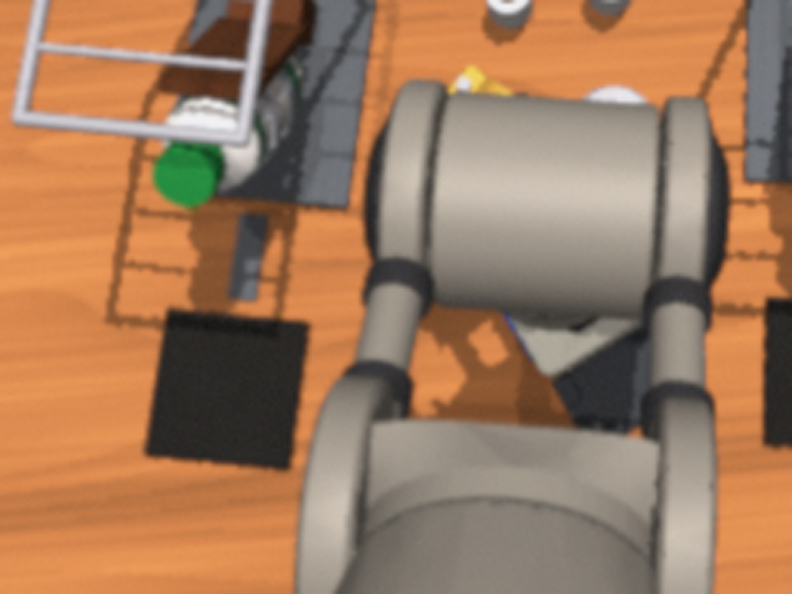

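Run:
```python
from h import *
S=load("scene_a.pkl")
a=2.0423; ty=np.array([np.sin(a),-np.cos(a),0])
c=np.array([.4955,.0022,.096])
for s in(-.055,-.046,.046,.055): print(s,((proj(S,c+s*ty)[0]-[250,130]+.5)*3.3))
print((proj(S,rect([.4945,.004,-1.096],.078,.05,.045))-[250,130]+.5)*3.3)
```

```text
-0.055 [281.88798855 239.67156883]
-0.046 [277.40280837 247.32905318]
0.046 [227.82980335 331.83059213]
0.055 [222.58641057 340.75412227]
[[177.10879356 367.27093424]
 [205.07367853 321.0319556 ]
 [327.05572564 349.70879273]
 [303.12000022 398.05595401]]
```

>>> send_rows:
  plan:
    - [[-0.001,0.0016,-0.03],[0,0,0],0]
    - [[0,0,-0.03],[0,0,0],0]
    - [[0,0,-0.018],[0,0,0],0]
    - [[0,0,-0.01],[0,0,0],0]
    - [[0,0,0],[0,0,0],0]
    - [[0,0,0],[0,0,0],150]
    - [[0,0,0],[0,0,0],255]
    - [[0,0,0],[0,0,0],255]
    - [[0,0,0],[0,0,0],255]
    - [[0,0,0],[0,0,0],255]
    - [[0,0,0],[0,0,0],255]
    - [[0,0,0],[0,0,0],255]
  newtons: 20

```text
time: 3.3
tool_pos: [0.4936, 0.0046, 0.0068]
tool_rot: [-3.141, -0.0, 2.044]
contact_force: [-1.4, -0.7, 3.5]
opening: 0.0499
```

>>> send_rows:
  plan:
    - [[0,0,0.02],[0,0,0],255]
    - [[0,0,0.03],[0,0,0],255]
    - [[-0.005,0,0.03],[0,0,0.1],255]
    - [[-0.005,0,0.03],[0,0,0.138],255]
    - [[-0.005,0.01,0],[0,0,0.138],255]
    - [[-0.005,0.02,0],[0,0,0.138],255]
    - [[-0.005,0.03,0],[0,0,0.138],255]
    - [[-0.005,0.03,0],[0,0,0.138],255]
    - [[-0.005,0.03,0],[0,0,0.138],255]
    - [[-0.0023,0.03,0],[0,0,0],255]
    - [[0,0.03,0],[0,0,0],255]
    - [[0,0.03,0],[0,0,0],255]
    - [[0,0.02,0],[0,0,0],255]
    - [[0,0,0],[0,0,0],255]
    - [[0,0,0],[0,0,0],255]

```text
time: 4.8
tool_pos: [0.4559, 0.2346, 0.1162]
tool_rot: [-3.141, -0.001, 2.973]
contact_force: [-1.0, -0.4, -1.4]
opening: 0.05
```

```bash
python3 snap.py b
```

```text
4.9 [0.45621528 0.23381006 0.1163884 ] [-3.14103980e+00 -6.91872358e-04  2.97121802e+00] [ 3.24106583e-01  4.38625808e-01  1.71143960e+00 -1.89037315e-04
  9.92398625e-01 -1.07621189e+00] [ 0.71745902 -0.81149768 -1.50232284]
```

View pics/scene_b.png

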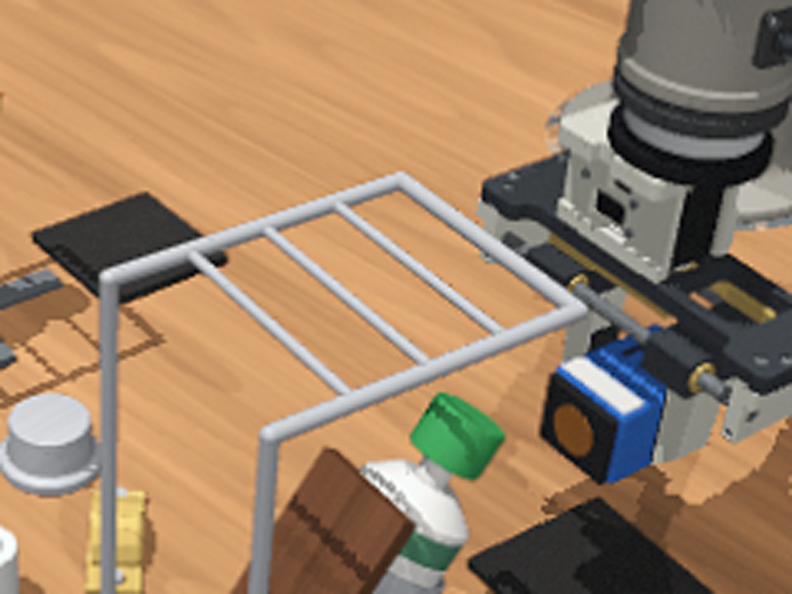

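>>> send_rows:
  plan:
    - [[0,0.0005,-0.03],[0,0,0],255]
    - [[0,0,-0.03],[0,0,0],255]
    - [[0,0,-0.02],[0,0,0],255]
    - [[0,0,-0.01],[0,0,0],255]
    - [[0,0,-0.006],[0,0,0],255]
    - [[0,0,-0.004],[0,0,0],255]
    - [[0,0,0],[0,0,0],255]
    - [[0,0,0],[0,0,0],255]
    - [[0,0,0],[0,0,0],255]

```text
time: 5.8
tool_pos: [0.4569, 0.2353, 0.0174]
tool_rot: [3.141, 0.001, 2.972]
contact_force: [0.1, 0.6, -1.0]
opening: 0.0499
```

>>> send_rows:
  plan:
    - [[0,0,-0.0012],[0,0,0],255]
    - [[0,0,-0.001],[0,0,0],255]
    - [[0,0,0],[0,0,0],255]
    - [[0,0,0],[0,0,0],255]

```text
time: 6.2
tool_pos: [0.4566, 0.2353, 0.0148]
tool_rot: [3.141, 0.001, 2.972]
contact_force: [-0.9, 0.0, 3.4]
opening: 0.05
```

Contact (+3.4 N), so I release, let the fingers open and lift.

>>> send_rows:
  plan:
    - [[0,0,0],[0,0,0],200]
    - [[0,0,0],[0,0,0],100]
    - [[0,0,0],[0,0,0],60]
    - [[0,0,0],[0,0,0],60]
    - [[0,0,0],[0,0,0],60]
    - [[0,0,0],[0,0,0],60]
    - [[0,0,0],[0,0,0],60]
    - [[0,0,0.01],[0,0,0],60]
    - [[0,0,0.03],[0,0,0],60]
    - [[0,0,0.04],[0,0,0],60]
    - [[0,0,0.04],[0,0,0],60]
    - [[0,0,0.04],[0,0,0],60]
    - [[-0.02,0,0.04],[0,0,0],60]
    - [[-0.03,0,0.03],[0,0,0],60]
    - [[0,0,0],[0,0,0],255]
    - [[0,0,0],[0,0,0],255]

```text
time: 7.8
tool_pos: [0.4064, 0.2353, 0.2456]
tool_rot: [3.14, 0.002, 2.972]
contact_force: [-0.6, -0.5, -0.4]
opening: 0.0589
```

```bash
python3 snap.py c
```

```text
7.9 [0.40640991 0.23494889 0.24377753] [-3.14101802e+00 -9.10212836e-04  2.97170768e+00] [ 3.60715343e-01  2.26355971e-01  1.63793291e+00 -3.65650124e-05
  1.27837963e+00 -1.04018571e+00] [-0.08479555  0.27164509 -0.52224982]
```

View pics/scene_c.png

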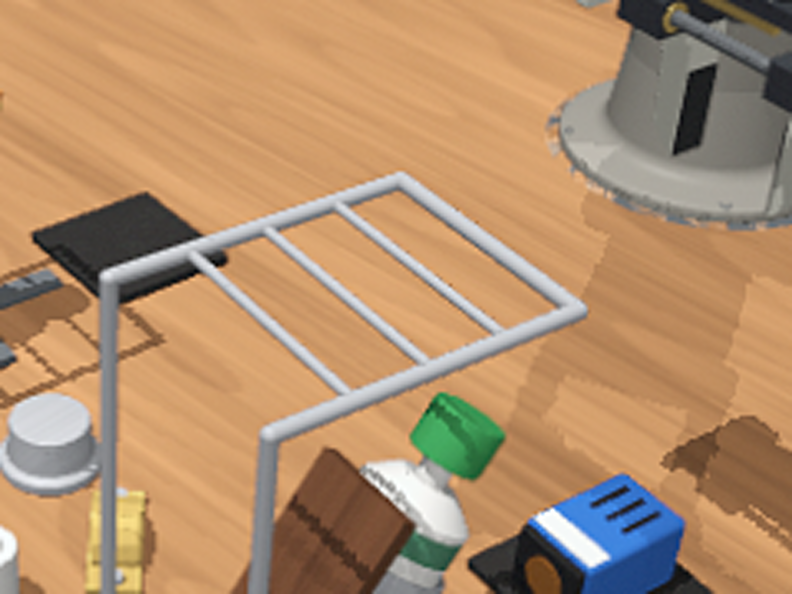

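View pics/top_c.png

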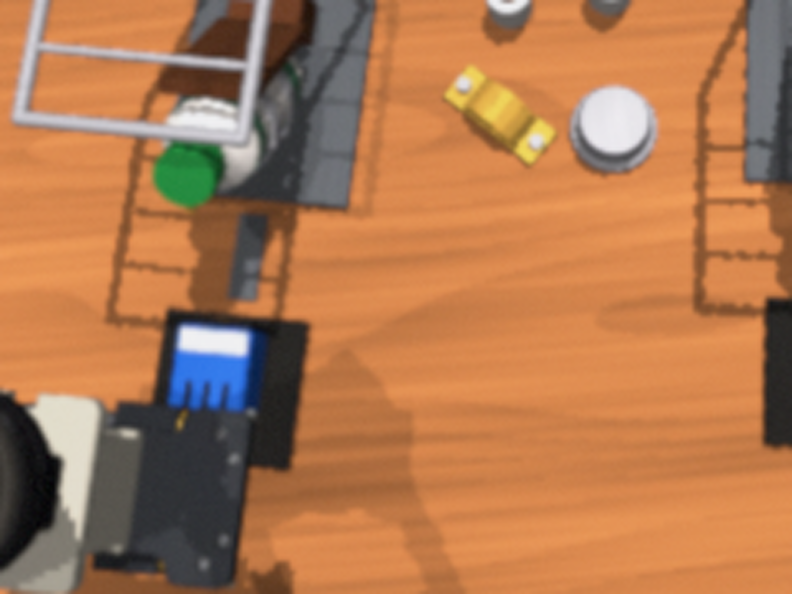

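Run:
```python
from h import *
T=load("top_c.pkl");S=load("scene_c.pkl")
for n,d,x,y in(("top",T,130,250),("scene",S,380,250)):
    im=cv2.resize(d["pixels"][:,:,::-1],None,fx=8,fy=8,interpolation=cv2.INTER_CUBIC)
    for q in(rect([.4565,.235,-.17],.078,.05,.053),rect([.4565,.235,-.17],.1,.1,.008),rect([.4565,.235,-.17],.078,.05,.008)):
        cv2.polylines(im,[((proj(d,q)+.5)*8).astype(np.int32)],True,(0,0,255),1)
    cv2.imwrite(f"pics/place_{n}.png",im[y*8:(y+75)*8,x*8:(x+100)*8])
```

```text
(no output)
```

View pics/place_top.png

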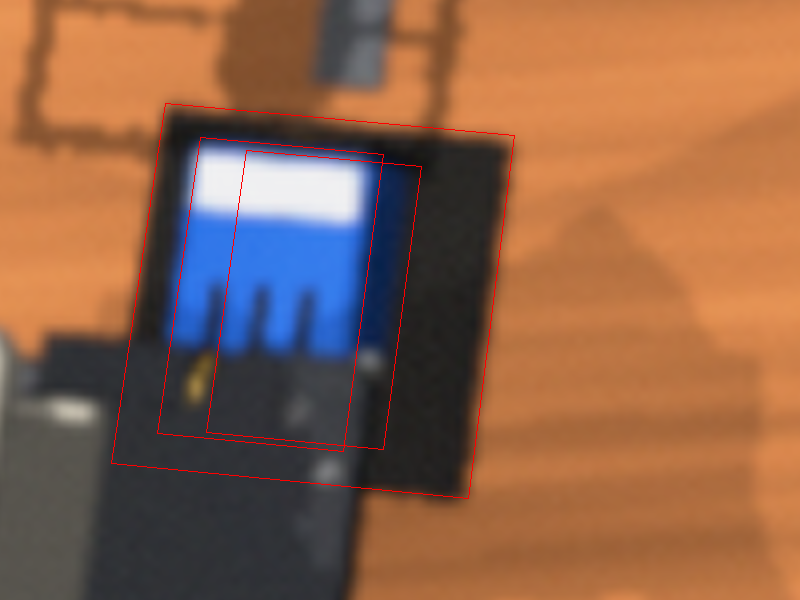

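View pics/place_scene.png

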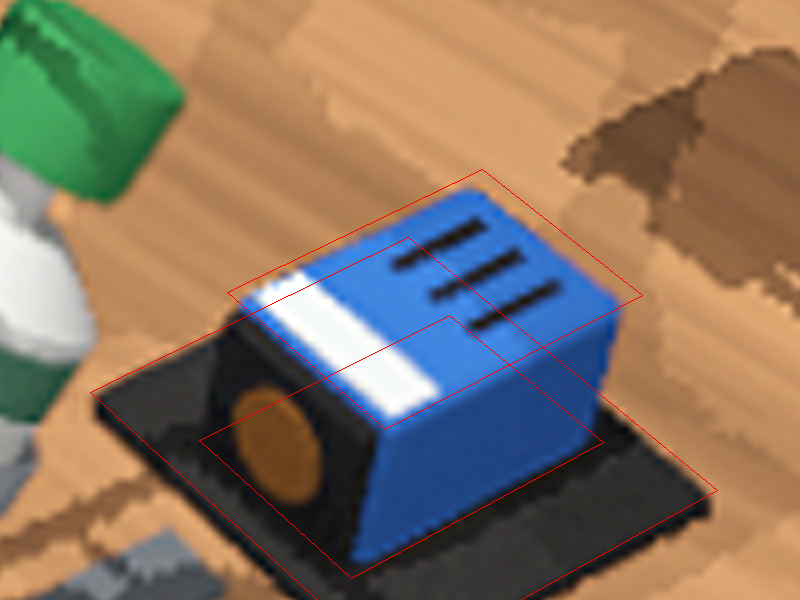

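The housing sits parallel and within about 2 mm of the tray's middle in both views. I now shut the fingers and tilt the tool in line with the canister axis, about 100 mm out from the cap.

>>> send_rows:
  plan:
    - [[0.021,-0.002,0.002],[-0.0207,-0.1204,0],255]
    - [[0.021,-0.002,0.002],[-0.0207,-0.1204,0],255]
    - [[0.021,-0.002,0.002],[-0.0207,-0.1204,0],255]
    - [[0.021,-0.002,0.002],[-0.0207,-0.1204,0],255]
    - [[0.021,-0.002,0.002],[-0.0207,-0.1204,0],255]
    - [[0,0,0],[0,0,0],255]
    - [[0,0,0],[0,0,0],255]
    - [[0,0,0],[0,0,0],255]

```text
time: 8.7
tool_pos: [0.5115, 0.2251, 0.2542]
tool_rot: [-3.141, 0.608, 2.971]
contact_force: [-0.6, -0.1, 0.6]
opening: 0.0004
```

```bash
python3 snap.py d
cat > st.py <<'E'
from h import *
from scipy.spatial.transform import Rotation as Ro
from cell import robot
np.set_printoptions(precision=4,suppress=True)
s=robot.observe(); z=Ro.from_euler("xyz",s["tool_rot"]).as_matrix()[:,2]
a=-.172; ax=np.array([-.5736*np.cos(a),-.5736*np.sin(a),.8192]); cap=np.array([.5685,.215,.173])
d=s["tool_pos"]-cap; al=d@ax
print("tool z",z,"want",-ax,"pos",s["tool_pos"],"along",al,"lateral",d-al*ax,"F along",s["contact_force"]@ax,s["contact_force"],s["opening"],s["qpos"],s["time"])
E
python3 st.py
```

```text
8.8 [0.51173854 0.22503418 0.2546301 ] [3.14134754 0.60978393 2.97069616] [ 0.47322318  0.17859287  1.83810751 -0.56509627  0.69689061 -0.56644339] [0.6648757  0.33864355 0.6777246 ]
tool z [ 0.5644 -0.0972 -0.8198] want [ 0.5651 -0.0982 -0.8192] pos [0.5117 0.225  0.2546] along 0.0999344269770288 lateral [-0.0003  0.0002 -0.0002] F along 0.21269247588978635 [0.6649 0.3386 0.6777] 0.0006671437592222062 [ 0.4732  0.1786  1.8381 -0.5651  0.6969 -0.5664] 8.8
```

View pics/scene_d.png

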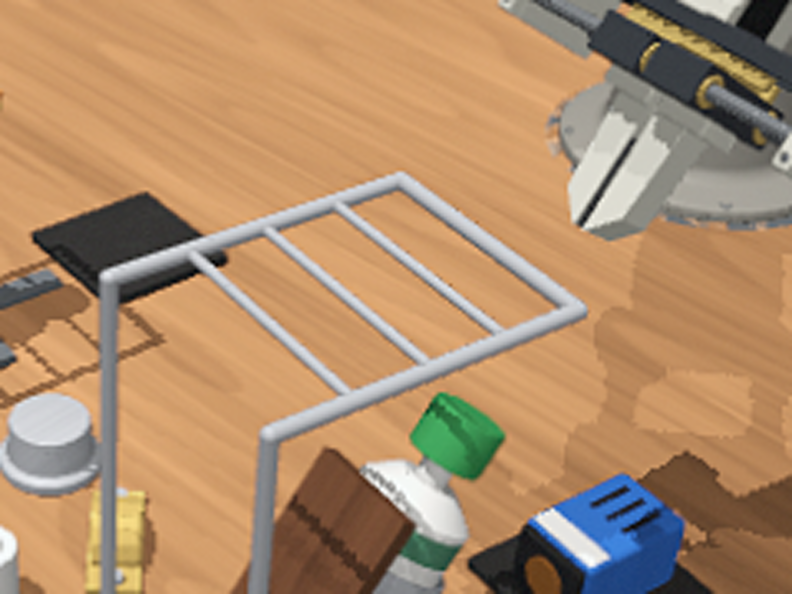

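>>> send_rows:
  plan:
    - [[0.0096,-0.0017,-0.0139],[0,0,0],255]
    - [[0.0096,-0.0017,-0.0139],[0,0,0],255]
    - [[0.0096,-0.0017,-0.0139],[0,0,0],255]
    - [[0.0096,-0.0017,-0.0139],[0,0,0],255]
    - [[0.0096,-0.0017,-0.0139],[0,0,0],255]
    - [[0,0,0],[0,0,0],255]
    - [[0,0,0],[0,0,0],255]

```text
time: 9.5
tool_pos: [0.5595, 0.2164, 0.1852]
tool_rot: [-3.141, 0.61, 2.971]
contact_force: [0.3, 0.2, -0.3]
opening: 0.0009
```

```bash
python3 snap.py e;python3 st.py
```

```text
9.6 [0.55950726 0.21678401 0.18595501] [3.14095237 0.6117431  2.97123305] [ 0.40862476  0.32666675  1.85555477 -0.67217742  0.5279768  -0.47726861] [ 0.13676577 -0.03310303 -0.37960131]
tool z [ 0.5661 -0.0967 -0.8186] want [ 0.5651 -0.0982 -0.8192] pos [0.5595 0.2168 0.186 ] along 0.015870011452816163 lateral [-0.      0.0002 -0.    ] F along -0.3915105225486225 [ 0.1368 -0.0331 -0.3796] 0.0003942187207280128 [ 0.4086  0.3267  1.8556 -0.6722  0.528  -0.4773] 9.6
```

View pics/scene_e.png

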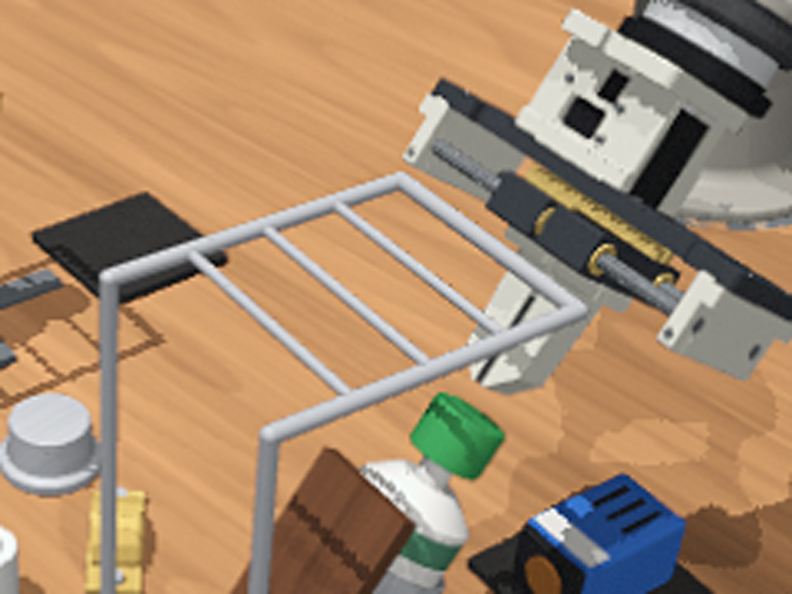

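View pics/top_e.png

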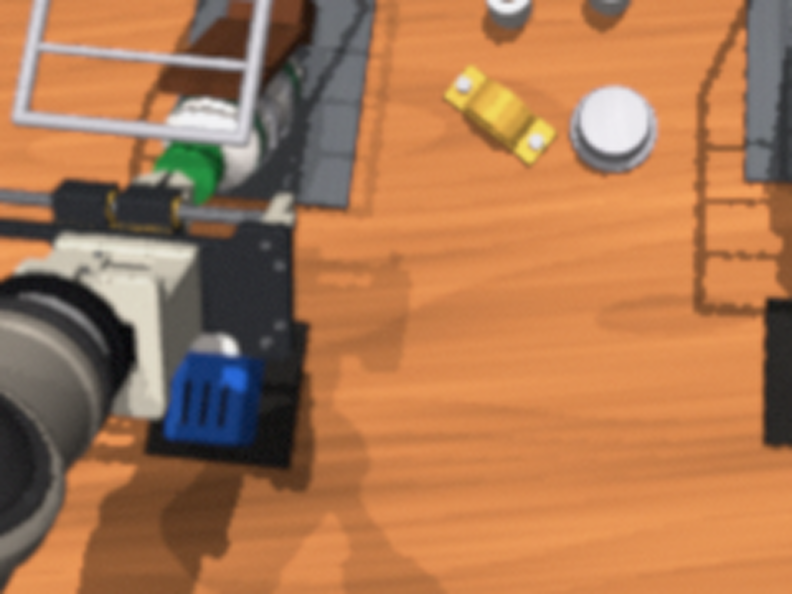

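Run:
```python
from h import *
S=load("scene_e.pkl");T=load("top_e.pkl")
t=np.array([.5595,.2168,.186]); ax=np.array([-.5651,.0982,.8192]);y=np.array([.171,.985,0]);x=np.cross(y,ax)
for n,d,o,w in(("scene",S,(370,225),60),("top",T,(130,200),60)):
    im=cv2.resize(d["pixels"][:,:,::-1],None,fx=10,fy=10,interpolation=cv2.INTER_CUBIC)
    def dr(c,r,col):
        tt=np.linspace(0,2*np.pi,50)[:,None]
        q=c+r*(np.cos(tt)*x+np.sin(tt)*y)
        cv2.polylines(im,[((proj(d,q)+.5)*10).astype(np.int32)],True,col,1)
    dr(t,.0095,(0,0,255)); 
    c=np.array([.5685,.215,.173]); dr(c,.019,(255,0,0)); dr(c-.026*ax,.019,(255,0,0))
    X,Y=o; cv2.imwrite(f"pics/z_{n}.png",im[Y*10:(Y+60)*10,X*10:(X+75)*10])
```

View pics/z_scene.png

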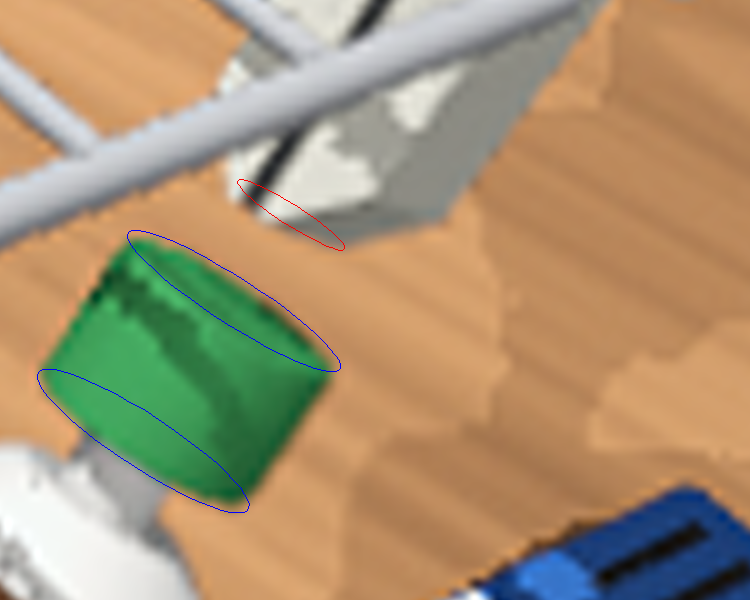

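View pics/z_top.png

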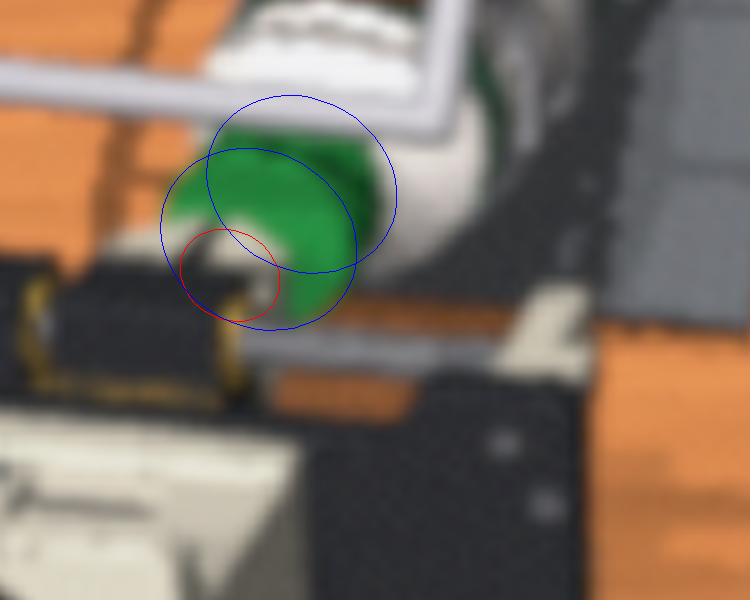

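>>> send_rows:
  plan:
    - [[0.0023,-0.0004,-0.0033],[0,0,0],255]
    - [[0.0023,-0.0004,-0.0033],[0,0,0],255]
    - [[0.0023,-0.0004,-0.0033],[0,0,0],255]
    - [[0,0,0],[0,0,0],255]
    - [[0,0,0],[0,0,0],255]

```text
time: 10.1
tool_pos: [0.5663, 0.2154, 0.1749]
tool_rot: [-3.141, 0.611, 2.972]
contact_force: [-0.0, -0.0, -0.4]
opening: 0.0005
```

```bash
python3 st.py
```

```text
tool z [ 0.565  -0.0973 -0.8193] want [ 0.5651 -0.0982 -0.8192] pos [0.5663 0.2154 0.1749] along 0.002784841906807732 lateral [-0.0006  0.0001 -0.0004] F along -0.3526577826786633 [-0.0101 -0.0471 -0.4318] 0.0005090663723622956 [ 0.3998  0.3511  1.8552 -0.6927  0.506  -0.4597] 10.1
```

>>> send_rows:
  plan:
    - [[0.00113,-0.0002,-0.00164],[0,0,0],255]
    - [[0.00057,-0.0001,-0.00082],[0,0,0],255]
    - [[0,0,0],[0,0,0],255]
    - [[0,0,0],[0,0,0],255]

```text
time: 10.5
tool_pos: [0.568, 0.2152, 0.1728]
tool_rot: [-3.142, 0.611, 2.972]
contact_force: [-3.0, -0.3, 3.4]
opening: 0.0002
```

```bash
python3 st.py
```

```text
tool z [ 0.5655 -0.097  -0.819 ] want [ 0.5651 -0.0982 -0.8192] pos [0.568  0.2152 0.1728] along 0.00018794444028363187 lateral [-0.0004  0.0002 -0.0003] F along 4.485421537690789 [-3.0315 -0.3452  3.4254] 0.0002168688753849441 [ 0.398   0.356   1.8548 -0.6978  0.501  -0.4552] 10.5
```

Contact at about 4.5 N, as expected. Pressing 9 mm.

>>> send_rows:
  plan:
    - [[0.0017,-0.0003,-0.00246],[0,0,0],255]
    - [[0.0017,-0.0003,-0.00246],[0,0,0],255]
    - [[0.0017,-0.0003,-0.00246],[0,0,0],255]
    - [[0,0,0],[0,0,0],255]
    - [[0,0,0],[0,0,0],255]

```text
time: 11.0
tool_pos: [0.5731, 0.2143, 0.1655]
tool_rot: [-3.142, 0.611, 2.972]
contact_force: [-7.4, 0.7, 7.6]
opening: 0.0006
```

```bash
python3 st.py
```

```text
tool z [ 0.5656 -0.097  -0.819 ] want [ 0.5651 -0.0982 -0.8192] pos [0.5731 0.2143 0.1655] along -0.008849337342078297 lateral [-0.0004  0.0002 -0.0003] F along 10.460213599483113 [-7.3858  0.6637  7.5941] 0.0006476741458488502 [ 0.3919  0.3731  1.8535 -0.7138  0.4858 -0.4414] 11.0
```

>>> send_rows:
  plan:
    - [[0.00085,-0.00015,-0.00123],[0,0,0],255]
    - [[0.00057,-0.0001,-0.00082],[0,0,0],255]
    - [[0,0,0],[0,0,0],255]
    - [[0,0,0],[0,0,0],255]

```text
time: 11.4
tool_pos: [0.5744, 0.2141, 0.1636]
tool_rot: [-3.142, 0.611, 2.972]
contact_force: [-8.0, -0.7, 8.2]
opening: 0.0005
```

```bash
python3 st.py
```

```text
tool z [ 0.5657 -0.097  -0.8189] want [ 0.5651 -0.0982 -0.8192] pos [0.5744 0.2141 0.1636] along -0.011174577895689352 lateral [-0.0004  0.0002 -0.0003] F along 11.190455547380664 [-8.0112 -0.6526  8.2118] 0.0004502347879722221 [ 0.3903  0.3775  1.8531 -0.7181  0.4819 -0.4375] 11.4
```

>>> send_rows:
  plan:
    - [[0.0004,-7e-05,-0.0006],[0,0,0],255]
    - [[0.0004,-7e-05,-0.0006],[0,0,0],255]
    - [[0,0,0],[0,0,0],255]
    - [[0,0,0],[0,0,0],255]

```text
time: 11.8
tool_pos: [0.5748, 0.214, 0.163]
tool_rot: [3.141, 0.612, 2.972]
contact_force: [-15.0, 1.0, 15.1]
opening: 0.0005
```

```bash
python3 st.py
```

```text
tool z [ 0.5661 -0.0969 -0.8186] want [ 0.5651 -0.0982 -0.8192] pos [0.5748 0.214  0.163 ] along -0.01184904495367874 lateral [-0.0003  0.0002 -0.0003] F along 20.955226521698584 [-15.0224   0.9645  15.1011] 0.0004906489259848496 [ 0.39    0.3788  1.8532 -0.7206  0.4803 -0.4352] 11.8
```

Force jumped to 21 N, so the cap is on its hard stop. I hold 0.9 s, then back out along the axis.

>>> send_rows:
  plan:
    - [[0,0,0],[0,0,0],255]
    - [[0,0,0],[0,0,0],255]
    - [[0,0,0],[0,0,0],255]
    - [[0,0,0],[0,0,0],255]
    - [[0,0,0],[0,0,0],255]
    - [[0,0,0],[0,0,0],255]
    - [[0,0,0],[0,0,0],255]
    - [[0,0,0],[0,0,0],255]
    - [[0,0,0],[0,0,0],255]

```text
time: 12.7
tool_pos: [0.5749, 0.2141, 0.1631]
tool_rot: [3.141, 0.612, 2.972]
contact_force: [-13.8, 1.2, 15.3]
opening: 0.0003
```

>>> send_rows:
  plan:
    - [[-0.0023,0.0004,0.0033],[0,0,0],255]
    - [[-0.0028,0.0005,0.0041],[0,0,0],255]
    - [[-0.0028,0.0005,0.0041],[0,0,0],255]
    - [[-0.0057,0.001,0.0082],[0,0,0],255]
    - [[-0.0085,0.0015,0.0123],[0,0,0],255]
    - [[-0.0113,0.002,0.0164],[0,0,0],255]
    - [[-0.0113,0.002,0.0164],[0,0,0],255]
    - [[-0.0113,0.002,0.0164],[0,0,0],255]
    - [[-0.0113,0.002,0.0164],[0,0,0],255]
    - [[-0.0113,0.002,0.0164],[0,0,0],255]
    - [[-0.03,0,0.02],[0,0,0],255]
    - [[-0.03,0,0.02],[0,0,0],255]
    - [[0,0,0],[0,0,0],255]
    - [[0,0,0],[0,0,0],255]

```text
time: 14.1
tool_pos: [0.4363, 0.2282, 0.317]
tool_rot: [3.14, 0.612, 2.972]
contact_force: [0.3, -0.6, 0.7]
opening: 0.0007
```

```bash
python3 snap.py f
```

```text
14.2 [0.43684815 0.22771406 0.31558358] [-3.14095827  0.61031737  2.97223064] [ 0.57718879  0.01201393  1.84797651 -0.52966978  0.88083359 -0.5652215 ] [-1.31192373 -0.29039543  0.04206638]
```

View pics/scene_f.png

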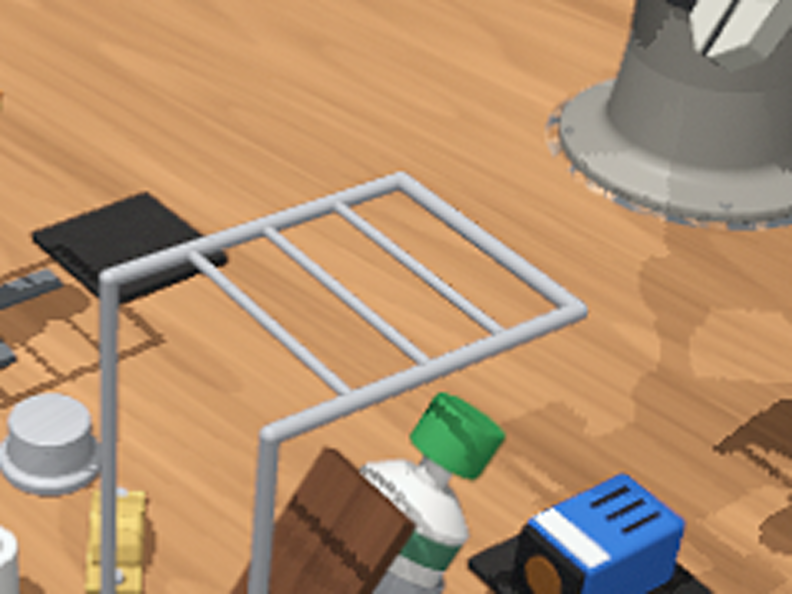

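View pics/top_f.png

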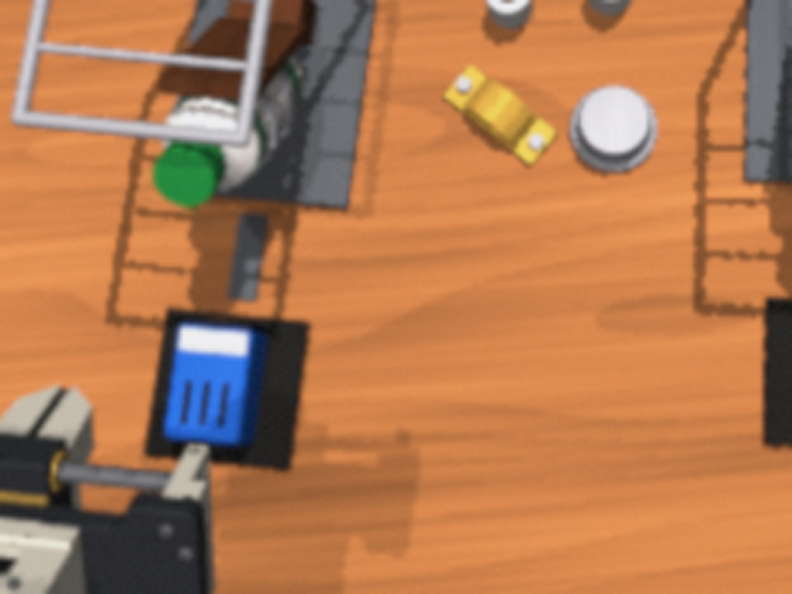

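The cap is back where it started, at (190,173) in the top crop, and the housing is fully visible. I'll check its pose against the tray numerically before handing in.

Run:
```python
from h import *
T=load("top_f.pkl")
im=T["pixels"][:,:,::-1]
cv2.imwrite("pics/fz.png",cv2.resize(im[258:312,138:200],None,fx=11,fy=11,interpolation=cv2.INTER_CUBIC))
```

```text
(no output)
```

View pics/fz.png

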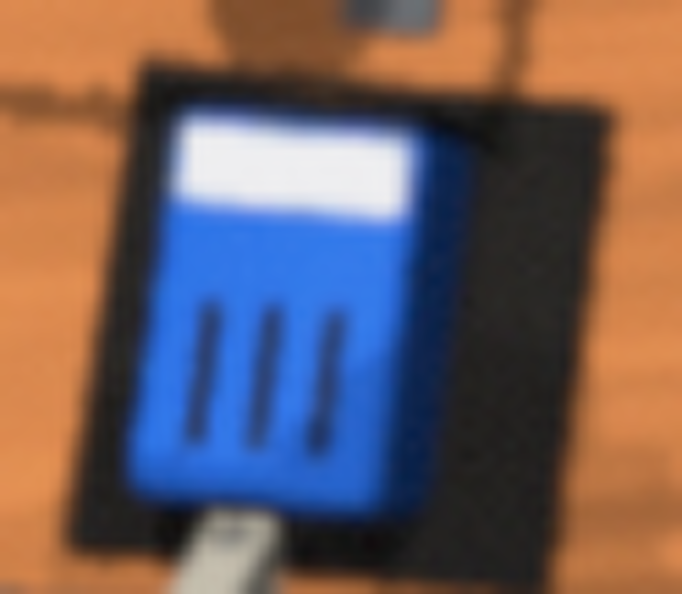

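Run:
```python
from h import *
np.set_printoptions(precision=4,suppress=True)
T=load("top_f.pkl")
u=lambda c: un(c,138,258,11)
h=fit([(T,[0,1,2,3],u([(175,98),(420,120),(385,515),(128,497)]))],.078,.05,.053,[.456,.235,-.17])
t=fit([(T,[0,1,2,3],u([(145,68),(610,107),(548,590),(70,548)]))],.1,.1,.008,[.456,.235,-.17])
print(h,t); d=Rz(-t[0][2])@np.r_[h[0][:2]-t[0][:2],0]; print(d,np.degrees(h[0][2]-t[0][2]))
```

```text
(array([ 0.4583,  0.2364, -0.1379]), array([[-0.1891, -0.2118],
       [ 0.5232, -0.8303],
       [-0.1548,  0.4343],
       [-0.179 ,  0.5697]])) (array([ 0.4558,  0.2353, -0.1673]), array([[-0.7262, -0.96  ],
       [ 0.6141, -0.5907],
       [ 0.5855,  0.9415],
       [-0.4936,  0.5174]]))
[0.0023 0.0015 0.    ] 1.688904525856003
```

Offset is about 2–3 mm and 1.7°, both near the measuring error. Handing in.

```bash
python3 -c "
from cell import robot
s=robot.observe();print(s['time'],s['contact_force']);print(robot.hand_in())"
```

```text
14.2 [-1.31192373 -0.29039543  0.04206638]
the job is handed in; nothing more can be done
None
```

The blue housing is on the green-capped stand's tray with its window end towards the canister. The green cap has been pressed, held and released. I handed the job in at 14.2 s; no verdict is reported.

- **Housing:** my last top-camera fit puts it about 2–3 mm from the tray's middle and about 1.7° off square, close to the measuring error. It was not touched again after I let go.
- **Cap press:** I pressed with shut fingers, tilted in line with the canister. First contact read about 4.5 N. The force rose to about 11 N over some 11 mm, then to 21 N against the hard stop at about 12 mm. I held it there for at least 0.9 s.
- **Release:** I backed out along the canister's axis. The cap then looked the same in both camera views as before the press.
- **Other parts:** the orange cap, knob, clamp and spacers were never approached. The knob and clamp looked unmoved in the last pictures; I did not check the spacers closely. The gripper was clear of everything at hand-in.
- **Disagreement:** the two cameras differed by about 1–2 mm, within the stated calibration error.

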